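# Load and float the dead-weight pressure tester

### The job

Calibrate a point on the dead-weight tester: first stack every steel weight that is on the bench flat on the tester's round weight plate, each centred with its edge flush with the plate's. Then fit the crank from its cork mat right down on the pump's square shaft end and wind it clockwise, several turns, until the weights float with the column's rim on the green band of the piston stem (about 13 mm of rise). Finally lift the crank off so that nobody disturbs the pressure, stand it back upright on its cork mat, and leave the bottles, roll and beaker alone.

Things in the scene. Friction and masses are not known exactly. Their poses are not given: they have to be found in the camera images.
- tester: fixed dead-weight pressure tester: a blue-and-grey casting 120 mm (its x, from -50 to +70) by 330 mm (its y), grey top face 45 mm high; origin on the bench, x away from the operator, y to the left. The pump shaft stands at its y = -110 mm, the piston with the weight plate at its y = +110 mm; a pressure gauge, top at 136 mm, stands at x = +52, y = +15 mm facing it. Nothing else of it is higher than 60 mm, save the column under the plate (75 mm) and the shaft end (85 mm)
- plate_top (a point): centre of the top face of the round steel weight plate (62 mm across, 8 mm thick; z up; about 89 mm above the bench with the piston down). The plate sits on the piston, rises and sinks with it and does not turn or tilt
- piston (a joint): rise of the piston and weight plate in m, 0 = right down. The stem below the plate is bare steel, then has a green band, then a red band. The rim of the aluminium column (75 mm above the bench) stands on bare steel up to a rise of 0.009, on the green band from 0.009 to 0.0175, on the red band above. Driven only by the shaft, 4 mm a turn; stays where it is left
- shaft_seat (a point): centre of the round steel shoulder (34 mm across, 61 mm above the bench) at the foot of the pump shaft's square end. The square end rises 24 mm from it, 14 mm wide, narrowed to 10.5 mm over its top 4 mm; z up, x and y square to its flats, turning with the shaft
- shaft (a joint): angle of the pump shaft in rad, growing clockwise seen from above; one clockwise turn (6.28) lifts the piston 4 mm. It starts between 0 and 1.3, turns stiffly (about 0.06 N m) and stays where it is left
- crank: loose steel ball crank, 0.39 kg, standing on its hub. Origin at the centre of the hub's underside, z up, x along the arm to the handle at x = 60 mm; counterweight ball (radius 15 mm) at x = -46 mm, z = 32 mm. Hub 34 mm square, 37 mm tall, with a foot flange 56 mm across and 8 mm thick; socket in its underside 16 mm square, 26 mm deep, sides along x and y. Arm at z 26 to 38 mm
- crank_block (a point): a point on the hub's axis, 55 mm above the hub's underside, in the crank's grip block: 24 mm square, z 37 to 69 mm, flats along the crank's x and y. Grasp it across the flats, along the crank's y, to lift or set the crank, fingertips above the wider hub (its top is 18 mm below this point)
- crank_grip (a point): the middle of the crank's handle, 60 mm from the hub's axis and 65 mm above the hub's underside: a black sleeve 17 mm in diameter from z = 39 to 89 mm that spins freely on its own upright axis, so a hand that holds it can go round without turning
- mat: round cork mat fixed on the bench, 90 mm across, 2 mm thick, where the crank stands at the start; origin at the centre of its underside
- weight_1: loose stainless steel weight: a flat plain disc 62 mm in diameter and 20 mm thick, dark line round its rim, 0.47 kg; origin at its very centre, z along its axis; both faces are alike and either may be up. May be absent.
- weight_2: loose stainless steel weight: a flat plain disc 62 mm in diameter and 20 mm thick, dark line round its rim, 0.47 kg; origin at its very centre, z along its axis; both faces are alike and either may be up. May be absent.
- weight_3: loose stainless steel weight: a flat plain disc 62 mm in diameter and 20 mm thick, dark line round its rim, 0.47 kg; origin at its very centre, z along its axis; both faces are alike and either may be up. May be absent.
- weight_4: loose stainless steel weight: a flat plain disc 62 mm in diameter and 15 mm thick, brass-coloured line round its rim, 0.35 kg; origin at its very centre, z along its axis; both faces are alike and either may be up. May be absent.
- weight_5: loose stainless steel weight: a flat plain disc 62 mm in diameter and 15 mm thick, brass-coloured line round its rim, 0.35 kg; origin at its very centre, z along its axis; both faces are alike and either may be up. May be absent.
- standard_a: bystander: white bottle, white cap, 37 mm across, 88 mm tall, behind the tester
- standard_b: bystander: white bottle, yellow cap, 37 mm across, 88 mm tall, behind the tester
- standard_c: bystander: white bottle, green cap, 37 mm across, 88 mm tall, behind the tester
- acid_bottle: bystander: brown bottle, red cap, 60 mm across, 135 mm tall, at the back of the bench
- film_roll: bystander: white roll 62 mm across, 50 mm tall, at the back of the bench
- beaker_100: bystander: glass beaker 55 mm across, 68 mm tall, at the left edge of the bench

How it is judged (in metres and radians):
On the way, in this order (a step that is already met when the one before it is completed fails the run):
1. all weights present lie flat and centred on the weight plate, let go (horizontal distance between each of weight_1, weight_2, weight_3, weight_4, weight_5 and plate_top below 0.008 m and z of each of weight_1, weight_2, weight_3, weight_4, weight_5 in the frame of plate_top above 0.005 m and angle between the z axis of each of weight_1, weight_2, weight_3, weight_4, weight_5 and the z axis of tester, either way round below 0.06 rad and linear speed of each of weight_1, weight_2, weight_3, weight_4, weight_5 below 0.02 m/s and contact force between the fingers and weight_1 below 0.1 N and contact force between the fingers and weight_2 below 0.1 N and contact force between the fingers and weight_3 below 0.1 N and contact force between the fingers and weight_4 below 0.1 N and contact force between the fingers and weight_5 below 0.1 N), for 0.2 s.
2. the crank is fully down on the pump's square shaft end (horizontal distance between crank and shaft_seat below 0.004 m and z of crank in the frame of shaft_seat below 0.005 m and angle between crank's own z axis and vertical below 0.1 rad), for 0.2 s.
3. with the crank on the shaft, the piston is wound up until the column's rim stands on the green band (all of step 2 and value of joint piston between 0.009 and 0.0175 m), for 0.2 s.
At the end, for the whole second after the job is handed in: Every weight present lies flat (within 0.06 rad), at rest, on the weight plate or on other weights there, its centre within 8 mm of the plate's axis; the piston has risen between 9 and 17.5 mm; the crank stands upright on the cork mat, its hub's centre within 30 mm of the mat's (horizontal distance between each of weight_1, weight_2, weight_3, weight_4, weight_5 and plate_top below 0.008 m and z of each of weight_1, weight_2, weight_3, weight_4, weight_5 in the frame of plate_top above 0.005 m and angle between the z axis of each of weight_1, weight_2, weight_3, weight_4, weight_5 and the z axis of tester, either way round below 0.06 rad and linear speed of each of weight_1, weight_2, weight_3, weight_4, weight_5, crank below 0.02 m/s and value of joint piston between 0.009 and 0.0175 m and horizontal distance between crank and mat below 0.03 m and angle between crank's own z axis and vertical below 0.1 rad and height (world z) of crank below 0.008 m); the robot touches nothing.
It fails at once if a bystander (bottle, film roll or beaker) was shoved more than 3 cm or knocked over (distance of any of standard_a, standard_b, standard_c, acid_bottle, beaker_100, film_roll from where it was at the start of the episode above 0.03 m or angle between any of standard_a, standard_b, standard_c, acid_bottle, beaker_100, film_roll's own z axis and vertical above 0.5 rad).
Of weight_1, weight_2, weight_3, weight_4, weight_5 only 3 to 4 are there at a start; the rules pass over those that are not, and their reading is None.
At some moment in a run one of crank may be knocked a few centimetres aside while the robot is not near it.
Once in a run the grip may slacken for a moment while it holds something.
It also fails if it takes over 210 s, if anything falls off the work surface, if the arm or the gripper's body presses on something with over 40 N, if the wrist force passes 120 N, or if a joint passes its speed limit or range.

### The arm

A 6-joint arm with a two-finger parallel gripper is mounted at the origin on the work surface; the furniture and walls round the work are solid. World frame = base frame: x ahead of the robot, y to its left, z up, the work surface at z = 0. Lengths are in mm, angles in rad, forces in N, time in s.
With the tool pointing down it reaches from about 275 to 875 mm from the base axis. Payload 12.5 kg.
Tool frame: the origin (TCP) lies midway between the tips of the shut fingers; the grasp point (between the pads) lies robot.grip_depth behind it (robot.grip_depth is the distance from the TCP to the grasp point, in mm); z points along the fingers, y is the line along which they close (so a half turn about z gives the same grasp; the last joint's range is limited). The gripper opens to 85 mm and grips with 20 to 120 N. Pads are 22 mm wide; open, the fingers measure 114 mm over their backs; the gripper's body (76 mm by 85 mm) begins 54 mm behind the grasp point. The pads swing forward as they close: fully open they stand 13 mm farther back than shut.
Start: joints at [1.115, 0.351, 1.652, -0, 1.139, -0.085], TCP at [199.267, 512.618, 231.29] pointing down, gripper open.
Joint ranges: [-2.75, 2.75], [-0.79, 2.1], [0.01, 2.65], [-1.57, 4.71], [0.07, 3.14], [-2.87, 2.87]. Speed limits (rad/s): [2.22, 2.22, 2.79, 3.14, 3.14, 3.14].

### API

Orientations are given as a unit quaternion [w, x, y, z].
In Python, from bench import robot gives the robot as it stands.
- The arm moves only by the tool arm_command, never from a script. Its argument "deltas" is one flat list of numbers, 5 for each row, row after row: the shift along the world's x, y, z scaled (see below), then the turn about the world's z scaled (see below), then the gripper's target within -1 to 1 (shut at 1, half-way at 0, fully open at -1). In form: [x, y, z, twist, gripper, x, y, z, twist, gripper, ...]. A call has 1 to 12 rows; each row shifts and turns the commanded pose from where the row before left it; what a row does not reach is not made up. The controller multiplies each number of a shift by 0.04 m and each number of a turn by 6 degrees. A row lasts 1/8 s, in which the tool goes at most 62.5 mm and 10.7 degrees, less where a joint would pass 70% of its speed; a pose out of reach is approached as far as the arm can. A call with a number of a shift or a turn outside -1 to 1 is refused whole. A call with a gripper value outside its range is refused whole. The fingers move at their own pace and stop on an object; the grip force is fixed at half the most. Time passes only in rows, so rows that do not move let the fingers close. It gives the time, the measured TCP pose, the force, the opening and the grip force at its end, in the units of the state.
- robot.sense(): the state, without advancing time (a new reading comes with each control period).
- robot.snapshot(name): name is "scene" or "top" or "wrist"; returns a dict with "color" (384x512x3 uint8, red, green, blue), "depth" (384x512 float32, mm along the optical axis (not along the pixel's ray), 0 where there is no reading), "vfov" (degrees; the focal length in pixels is half the picture's height over the tangent of half this angle, whatever the lens; pixels are square), "cx", "cy" (the principal point, pixels), "T" (4x4, takes a point from camera to world coordinates); the wrist camera has in their place "tool_from_camera" (4x4, takes a point from camera to tool coordinates, whose origin is the TCP and whose axes are the flange's). Camera axes: x right, y down, z forward; pixel columns grow to the right and rows downward; lengths in mm; the calibration is good to about 2 mm. A picture is of the moment at which its call begins: read the wrist's pose just before it.
- robot.finish_job(): hands the job in; it is judged then, once.
Trained networks look in the newest picture that a camera, given by its name, has taken for a name from the list of things; names that differ only in an ending like _2 or _b are one class to them, and where a whole thing is asked for, a point or a joint stands for the part that bears it (a point fixed in the world has none). Each returns a list of dicts, best first, with "score" (0 to 1); they miss things now and then, are a little off and sometimes report something else, mostly with a low value. They report only what shows in the picture. A call takes as long as a camera call.
- robot.recognise(camera, query): "position" ([x, y, z] in mm, in world coordinates, good to about 4 mm: the middle of the surface that is visible of it).
The state is a dict: "t": time; "qpos": joint angles; "qd": joint speeds; "joint_efforts": joint torques, N m; "ee_pos": TCP position; "ee_rot": TCP orientation; "contact_force": force on the tool from outside, world axes, zero at the start; "moment": the same for the moment, N m; "finger_gap": finger opening in mm; "finger_force": force on a finger pad.
Only numpy, scipy, OpenCV 4.12 (cv2) and the standard library are available. Lean on these libraries where they do the work, as an engineer would, in place of code of your own. Each camera call takes 0.05 s, during which the arm holds its last target. There are 200 camera calls.

## Working session

There is one attempt and no reset: what is moved stays moved. The work goes in short steps, Python scripts to look and compute and a tool call to move; the robot and the scene stay as the last step left them, time stands still between calls to the robot, and variables do not carry over. Pictures are saved under pics/ and viewed, at most 14 in all, crops included, and the job is handed in when it is done.

Besides the shell and the picture viewer there is one more tool, called in YAML: its name, and indented under it one key for each argument. arm_command: Moves the arm, as the interface text tells. Its arguments: {"type":"object","properties":{"deltas":{"type":"array"}},"required":["deltas"]}

```bash
mkdir -p pics; cat > h.py <<'E'
import numpy as np, cv2
from bench import robot
def world(s,depth=None):
    d=s["depth"]; h,w=d.shape; f=h/2/np.tan(np.radians(s["vfov"])/2)
    v,u=np.mgrid[:h,:w]; P=np.stack([(u-s["cx"])/f*d,(v-s["cy"])/f*d,d,np.ones_like(d)],-1)
    return (P@np.array(s["T"]).T)[...,:3]
def save(n,s): cv2.imwrite(f"pics/{n}.png",s["color"][...,::-1])
E
python3 - <<'E'
from h import *
st=robot.sense(); print({k:np.round(v,3).tolist() for k,v in st.items()}, robot.grip_depth)
for c in("scene","top"):
    s=robot.snapshot(c); save(c,s); np.savez(c+".npz",**s)
    for q in("tester","crank","crank_grip","crank_block","mat","weight_1","weight_4","plate_top","shaft_seat"):
        print(c,q,[(np.round(r["position"]).tolist(),round(r["score"],2)) for r in robot.recognise(c,q)][:6])
E
```

```text
{'t': 0.0, 'qpos': [1.115, 0.351, 1.652, 0.0, 1.139, -0.085], 'qd': [0.0, -0.001, 0.001, -0.001, -0.001, 0.002], 'joint_efforts': [-0.001, -50.611, -29.14, -0.0, 0.005, 0.0], 'ee_pos': [199.149, 512.344, 230.757], 'ee_rot': [-0.0, 0.184, 0.983, -0.001], 'contact_force': [0.326, -0.297, 0.189], 'moment': [0.031, 0.003, 0.026], 'finger_force': 0.0, 'finger_gap': 85.475} 18.700000000000003
scene tester [([615.0, 100.0, 44.0], 0.9), ([456.0, 283.0, 41.0], 0.25)]
scene crank [([420.0, -110.0, 42.0], 0.86)]
scene crank_grip [([417.0, -109.0, 48.0], 0.78), ([520.0, -271.0, 17.0], 0.64)]
scene crank_block [([421.0, -112.0, 45.0], 0.84)]
scene mat [([441.0, -118.0, -2.0], 0.57)]
scene weight_1 [([418.0, 94.0, 16.0], 0.82), ([405.0, 203.0, 20.0], 0.57), ([521.0, -269.0, 18.0], 0.54), ([586.0, -275.0, 22.0], 0.48), ([460.0, 280.0, 39.0], 0.38)]
scene weight_4 [([418.0, 94.0, 16.0], 0.82), ([405.0, 203.0, 20.0], 0.57), ([521.0, -269.0, 18.0], 0.54), ([586.0, -275.0, 22.0], 0.48), ([460.0, 280.0, 39.0], 0.38)]
scene plate_top [([612.0, 168.0, 91.0], 0.64), ([419.0, 92.0, 17.0], 0.54), ([403.0, 202.0, 18.0], 0.24)]
scene shaft_seat [([612.0, 172.0, 88.0], 0.37)]
top tester [([612.0, 51.0, 47.0], 0.96)]
top crank [([420.0, -123.0, 36.0], 0.85)]
top crank_grip [([417.0, -118.0, 39.0], 0.62)]
top crank_block [([420.0, -116.0, 43.0], 0.71)]
top mat [([441.0, -133.0, 3.0], 0.59)]
top weight_1 [([586.0, -293.0, 20.0], 0.89), ([401.0, 192.0, 21.0], 0.78), ([516.0, -280.0, 15.0], 0.53), ([417.0, -118.0, 36.0], 0.39)]
top weight_4 [([586.0, -293.0, 20.0], 0.89), ([401.0, 192.0, 21.0], 0.78), ([516.0, -280.0, 15.0], 0.53), ([417.0, -118.0, 36.0], 0.39)]
top plate_top [([616.0, 166.0, 92.0], 0.83)]
top shaft_seat [([598.0, -56.0, 56.0], 0.53), ([401.0, 191.0, 22.0], 0.33)]
```

View pics/scene.png

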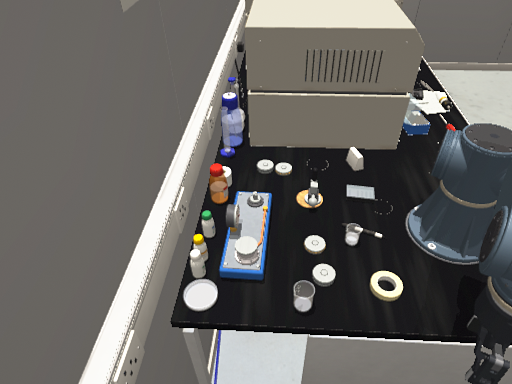

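View pics/top.png

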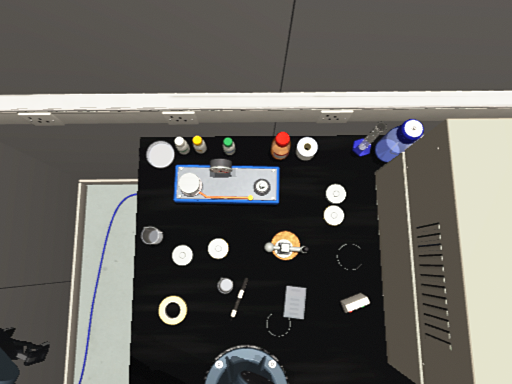

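Four weights: top-view pixels (336,193), (334,215), (218,248), (182,255). The crank is at (286,246) on its mat, the plate at (190,184) and the shaft at (262,186). Next I fit these from the depth images.

```bash
cat > m.py <<'E'
from h import *
def circ(W,c,r,zlo,zhi,R=None):
    m=(np.hypot(W[...,0]-c[0],W[...,1]-c[1])<r)&(W[...,2]>zlo)&(W[...,2]<zhi)
    p=W[m]
    if len(p)<5: return None
    (x,y),R=cv2.minEnclosingCircle(p[:,:2].astype(np.float32))
    return dict(n=len(p),mec=np.round([x,y,R],1).tolist(),mean=p[:,:3].mean(0).round(1).tolist(),med_z=round(float(np.median(p[:,2])),1))
E
python3 - <<'E'
from m import *
for c in("top","scene"):
    s=dict(np.load(c+".npz")); W=world(s)
    for n,a in {"w1":((588,-290),42,8,30),"w2":((516,-278),38,8,30),"w3":((401,195),45,8,30),"w4":((418,92),45,8,30),"plate":((612,167),45,80,105),"shaft":((605,-58),25,70,100),"shoulder":((605,-58),25,54,68),"crank_block":((418,-118),30,62,80),"handle":((418,-118),90,80,100),"arm":((418,-118),90,20,100),"mat":((430,-120),65,0.5,7)}.items():
        print(c,n,circ(W,*a))
    m=(abs(W[...,2]-45)<5)&(abs(W[...,0]-610)<100)&(abs(W[...,1]-55)<200)
    cnt=cv2.minAreaRect(W[m][:,:2].astype(np.float32)); print("tester",cnt)
s=dict(np.load("top.npz")); 
cv2.imwrite("pics/t1.png",cv2.resize(s["color"][160:280,160:360,::-1],None,fx=4,fy=4,interpolation=cv2.INTER_CUBIC))
E
```

```text
top w1 {'n': 315, 'mec': [582.6, -290.4, 36.1], 'mean': [585.8, -290.5, 19.9], 'med_z': 20.1}
top w2 {'n': 302, 'mec': [518.7, -282.9, 31.1], 'mean': [518.7, -282.5, 15.2], 'med_z': 15.2}
top w3 {'n': 330, 'mec': [398.5, 192.4, 31.3], 'mean': [398.4, 191.9, 20.0], 'med_z': 20.1}
top w4 {'n': 314, 'mec': [417.8, 82.0, 30.8], 'mean': [417.8, 82.0, 15.4], 'med_z': 15.4}
top plate {'n': 333, 'mec': [612.4, 164.7, 31.1], 'mean': [611.4, 164.0, 90.0], 'med_z': 90.1}
top shaft {'n': 23, 'mec': [605.4, -55.3, 8.6], 'mean': [604.4, -55.2, 82.8], 'med_z': 83.5}
top shoulder {'n': 143, 'mec': [604.2, -57.1, 24.6], 'mean': [604.4, -55.9, 59.1], 'med_z': 58.7}
top crank_block {'n': 67, 'mec': [417.6, -121.4, 14.8], 'mean': [416.2, -121.8, 71.0], 'med_z': 71.2}
top handle {'n': 26, 'mec': [412.2, -181.5, 8.0], 'mean': [412.0, -181.0, 88.6], 'med_z': 88.8}
top arm {'n': 318, 'mec': [414.4, -125.5, 63.4], 'mean': [415.9, -122.8, 51.7], 'med_z': 42.6}
top mat {'n': 552, 'mec': [430.1, -119.4, 64.9], 'mean': [435.1, -121.6, 2.7], 'med_z': 2.4}
tester ((632.343017578125, 44.189605712890625), (348.14431
[... 522 characters left out ...]
8}
scene shaft {'n': 31, 'mec': [605.1, -51.7, 8.8], 'mean': [605.8, -50.7, 81.6], 'med_z': 82.7}
scene shoulder {'n': 96, 'mec': [605.4, -57.3, 24.4], 'mean': [604.8, -47.6, 60.8], 'med_z': 60.8}
scene crank_block {'n': 54, 'mec': [417.7, -119.1, 14.3], 'mean': [417.4, -116.4, 71.2], 'med_z': 73.3}
scene handle {'n': 24, 'mec': [413.8, -177.9, 8.5], 'mean': [413.1, -177.1, 88.4], 'med_z': 88.7}
scene arm {'n': 289, 'mec': [416.4, -122.4, 63.0], 'mean': [417.7, -118.2, 54.4], 'med_z': 49.4}
scene mat {'n': 514, 'mec': [430.1, -120.0, 65.0], 'mean': [435.3, -110.1, 3.6], 'med_z': 3.5}
tester ((631.9402465820312, 56.06829833984375), (151.98297119140625, 332.9706115722656), 0.13691209256649017)
```

View pics/t1.png

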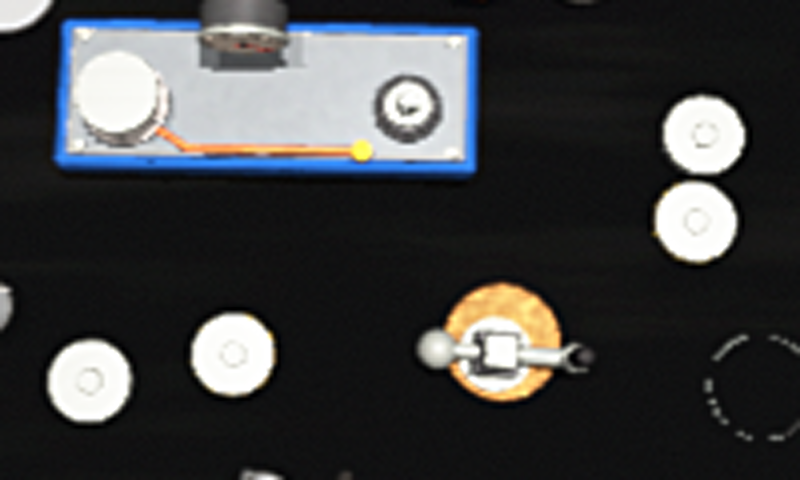

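The crop shows the crank's arm along -y with the handle at crop pixel (578,357). Both disc pairs are clear and the plate is at (118,92). I'm going to the first weight, at (399,193).

arm_command:
  deltas: [0.625, -1, -0.2, 0.44, -1, 0.625, -1, -0.2, 0.44, -1, 0.625, -1, -0.2, 0.44, -1, 0.625, -1, -0.4, 0.44, -1, 0.625, -1, -0.7, 0.44, -1, 0.625, -1, -0.8, 0.44, -1, 0.625, -1, -0.8, 0.44, -1, 0.625, -0.99, -0.9, 0.45, -1, 0, 0, 0, 0, -1, 0, 0, 0, 0, -1]

```text
t: 2.25
ee_pos: [399.4, 193.3, 63.6]
ee_rot: [0.0, 0.001, 1.0, 0.0]
contact_force: [0.1, -0.1, 0.1]
finger_gap: 85.2
finger_force: 0.0
```

```bash
cat >> m.py <<'E'
def wristworld(name=None):
    st=robot.sense(); s=robot.snapshot("wrist")
    from scipy.spatial.transform import Rotation as Ro
    q=st["ee_rot"]; T=np.eye(4); T[:3,:3]=Ro.from_quat([q[1],q[2],q[3],q[0]]).as_matrix(); T[:3,3]=st["ee_pos"]
    s["T"]=T@np.array(s["tool_from_camera"])
    if name: save(name,s)
    return s,world(s)
def psi():
    q=robot.sense()["ee_rot"]; return np.degrees(2*np.arctan2(q[2],q[1]))-90
E
python3 - <<'E'
from m import *
s,W=wristworld("wr1"); print(robot.sense()["ee_pos"],psi(),circ(W,(399,193),45,8,30))
E
```

```text
[399.35259551 193.74449066  63.93679612] 89.9452803363169 {'n': 6518, 'mec': [398.1, 194.6, 31.3], 'mean': [396.0, 194.6, 18.6], 'med_z': 18.9}
```

View pics/wr1.png

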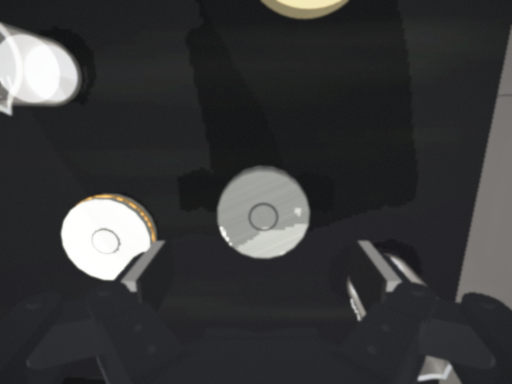

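The wrist view puts the disc centre at pixel (263,215), between the fingers; it is 1 mm short in x. Descending and gripping.

arm_command:
  deltas: [-0.025, 0.02, -0.8, 0, -1, 0, 0, -0.5, 0, -1, 0, 0, -0.26, 0, -1, 0, 0, 0, 0, -1, 0, 0, 0, 0, 1, 0, 0, 0, 0, 1, 0, 0, 0, 0, 1, 0, 0, 0, 0, 1]

```text
t: 3.3
ee_pos: [398.8, 194.3, 2.2]
ee_rot: [0.001, 0.001, 1.0, 0.0]
contact_force: [-4.8, 2.9, 14.5]
finger_gap: 59.9
finger_force: 61.2
```

arm_command:
  deltas: [0, 0, 0.2, 0, 1, 0, 0, 0.8, 0, 1, 0, 0, 1, 0, 1, 0, 0, 1, 0, 1, 0, 0, 0.5, 0, 1, 0, 0, 0, 0, 1]

```text
t: 4.05
ee_pos: [398.7, 193.9, 142.1]
ee_rot: [0.001, 0.001, 1.0, 0.0]
contact_force: [0.3, 0.4, -5.4]
finger_gap: 60.1
finger_force: 46.6
```

arm_command:
  deltas: [0.3, 0, 0.8, 0, 1, 0.8, -0.12, 0.7, 0, 1, 0.9, -0.12, 0, 0, 1, 0.9, -0.12, 0, 0, 1, 0.9, -0.12, 0, 0, 1, 0.8, -0.12, 0, 0, 1, 0.54, -0.12, 0, 0, 1, 0.2, 0, 0, 0, 1, 0, 0, 0, 0, 1, 0, 0, 0, 0, 1]

```text
t: 5.3
ee_pos: [611.0, 165.3, 200.6]
ee_rot: [-0.0, 0.0, 1.0, -0.0]
contact_force: [0.4, 0.1, -5.3]
finger_gap: 59.6
finger_force: 69.7
```

```bash

python3 - <<'E'
from m import *
s,W=wristworld("wr2"); print(np.round(s["tool_from_camera"],2),robot.sense()["ee_pos"],psi(),circ(W,(612,165),45,80,100))
E
```

```text
[[   0.     -0.96   -0.27   68.86]
 [   1.      0.      0.      0.29]
 [   0.     -0.27    0.96 -141.6 ]
 [   0.      0.      0.      1.  ]] [611.10010632 165.29258922 200.77800832] 89.95963096767713 {'n': 1956, 'mec': [611.3, 166.1, 30.8], 'mean': [598.5, 166.5, 88.6], 'med_z': 88.6}
```

View pics/wr2.png

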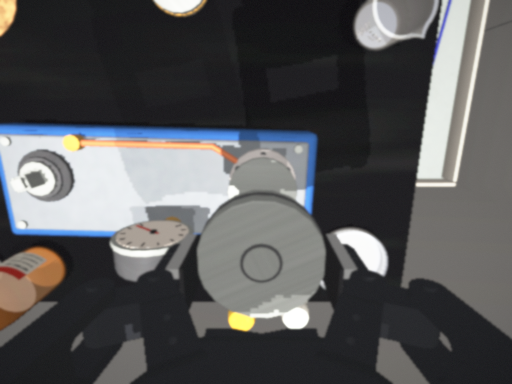

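The wrist view shows the held disc (262,252), the plate partly behind it (263,175), and the shaft's square end at (38,180). I'll measure all three.

```bash

cat >> m.py <<'E'
def cfit(p,R):
    from scipy.optimize import least_squares
    return least_squares(lambda c:np.hypot(p[:,0]-c[0],p[:,1]-c[1])-R,p[:,:2].mean(0),loss="soft_l1").x.round(1)
def rimfit(W,c,r,zlo,zhi,R,side=None):
    m=(np.hypot(W[...,0]-c[0],W[...,1]-c[1])<r)&(W[...,2]>zlo)&(W[...,2]<zhi)
    m=cv2.morphologyEx(m.astype(np.uint8),cv2.MORPH_OPEN,np.ones((3,3),np.uint8))
    ed=(m>0)&(cv2.erode(m,np.ones((3,3),np.uint8))==0)
    p=W[ed]; 
    if side is not None: p=p[p[:,0]<c[0]+side]
    return cfit(p,R),len(p),p[:,2].mean().round(1)
E
python3 - <<'E'
from m import *
s,W=wristworld()
z=robot.sense()["ee_pos"]
print("plate",rimfit(W,(611.3,166.1),36,84,96,31,-14))
print("held",rimfit(W,z[:2],36,z[2]+5,z[2]+40,31), circ(W,z[:2],36,z[2]+5,z[2]+40))
for zl,zh,r in((80,95,14),(63,80,14),(55,66,26)):
    m=(np.hypot(W[...,0]-605,W[...,1]+55)<r)&(W[...,2]>zl)&(W[...,2]<zh); p=W[m][:,:2].astype(np.float32)
    print(zl,len(p),p.mean(0),cv2.minAreaRect(p),np.median(W[m][:,2]))
c=s["color"][140:220,0:100]; cv2.imwrite("pics/sh.png",cv2.resize(c[...,::-1],None,fx=6,fy=6,interpolation=cv2.INTER_CUBIC))
E
```

```text
plate (array([612.8, 166.4]), 115, np.float64(87.6))
held (array([610.1, 165.5]), 1037, np.float64(219.7)) {'n': 14809, 'mec': [607.1, 165.3, 34.9], 'mean': [607.4, 165.4, 218.5], 'med_z': 217.4}
80 189 [605.4597   -52.004723] ((605.3687744140625, -52.76618957519531), (12.678174018859863, 13.790787696838379), 17.799673080444336) 83.4095947650776
63 261 [604.2764   -47.979004] ((605.6460571289062, -52.49928665161133), (13.686783790588379, 15.07868480682373), 17.704849243164062) 73.61416851596346
55 1039 [604.0078   -48.444893] ((605.594970703125, -51.993324279785156), (41.13833236694336, 40.40540313720703), 14.100567817687988) 59.305527767325145
```

View pics/sh.png

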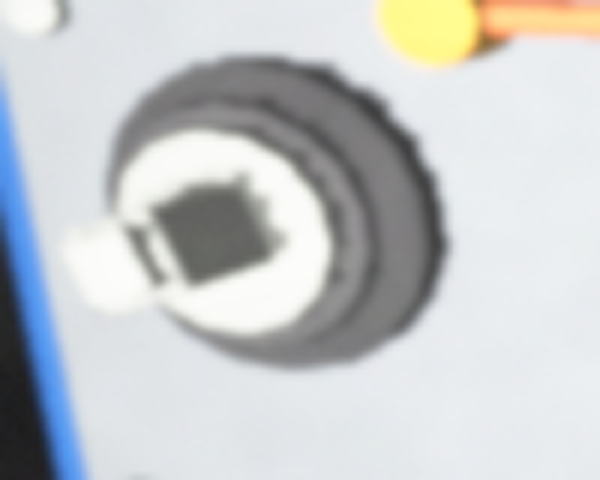

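The shaft's square is rotated by roughly 17°; I'll measure it again from close by. Placing the first weight now.

arm_command:
  deltas: [0.05, 0.022, -0.7, 0, 1, 0, 0, -0.8, 0, 1, 0, 0, -0.7, 0, 1, 0, 0, -0.37, 0, 1, 0, 0, -0.1, 0, 1, 0, 0, 0, 0, 1, 0, 0, 0, 0, 1]

```text
t: 6.28
ee_pos: [614.4, 166.0, 95.2]
ee_rot: [0.001, 0.001, 1.0, 0.0]
contact_force: [0.9, -0.1, -4.2]
finger_gap: 59.6
finger_force: 69.6
```

arm_command:
  deltas: [-0.02, 0, -0.04, 0, 1, 0, 0, -0.03, 0, 1, 0, 0, 0, 0, 1, 0, 0, 0, 0, 1]

```text
t: 6.78
ee_pos: [613.1, 165.9, 92.1]
ee_rot: [0.0, 0.001, 1.0, 0.0]
contact_force: [-4.7, -1.7, 5.6]
finger_gap: 59.6
finger_force: 70.6
```

arm_command:
  deltas: [0, 0, 0, 0, -1, 0, 0, 0, 0, -1, 0, 0, 0, 0, -1, 0, 0, 0.5, 0, -1, 0, 0, 1, 0, -1, 0, 0, 1, 0, -1, 0, 0, 0.25, 0, -1, 0, 0, 0, 0, -1]

```text
t: 7.78
ee_pos: [613.2, 165.9, 202.2]
ee_rot: [0.001, 0.001, 1.0, 0.0]
contact_force: [0.6, -0.5, -0.8]
finger_gap: 85.6
finger_force: 0.0
```

```bash

python3 - <<'E'
from m import *
s,W=wristworld()
print(robot.sense()["ee_pos"])
print("disc",rimfit(W,(612,166),40,100,115,31),circ(W,(612,166),40,100,115))
print("plate",rimfit(W,(612,166),38,80,97,31,-22))
c=s["color"][120:280,160:360]; cv2.imwrite("pics/p1.png",cv2.resize(c[...,::-1],None,fx=3,fy=3,interpolation=cv2.INTER_CUBIC))
E
```

```text
[612.75741196 165.82787818 200.93661814]
disc (array([612.6, 165.9]), 418, np.float64(107.1)) {'n': 4257, 'mec': [612.5, 166.0, 31.3], 'mean': [611.0, 165.9, 108.5], 'med_z': 108.7}
plate (array([552. , 169.5]), 48, np.float64(87.3))
```

View pics/p1.png

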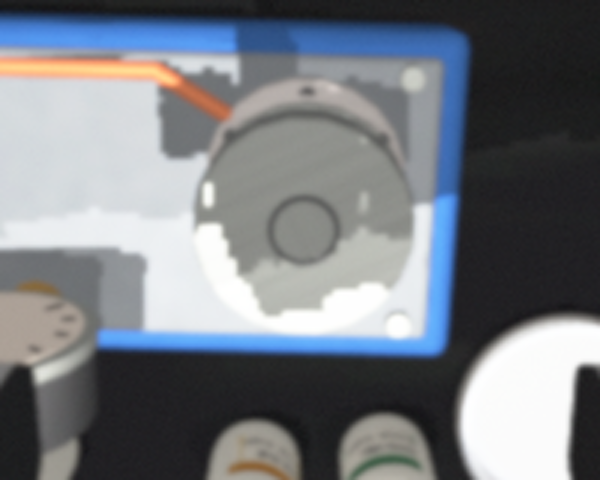

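The disc lies flush on the plate: the plate's rim shows evenly behind it, and its centre is at (612.6,165.9). Next is the near 15 mm weight.

arm_command:
  deltas: [-0.8, -0.34, 0, 0, -1, -0.9, -0.34, 0, 0, -1, -0.9, -0.34, -0.4, 0, -1, -0.9, -0.34, -1, 0, -1, -0.9, -0.34, -1, 0, -1, -0.48, -0.35, -0.8, 0, -1, 0, 0, -0.23, 0, -1, 0, 0, 0, 0, -1, 0, 0, 0, 0, -1]

```text
t: 8.95
ee_pos: [419.1, 84.3, 64.8]
ee_rot: [0.001, 0.0, 1.0, 0.0]
contact_force: [-0.2, 0.2, 0.1]
finger_gap: 84.9
finger_force: 0.0
```

```bash
cat > look.py <<'E'
import sys
from m import *
x,y,lo,hi=map(float,sys.argv[1:5]); s,W=wristworld()
print(robot.sense()["ee_pos"].__array__().round(1) if hasattr(robot.sense()["ee_pos"],'__array__') else robot.sense()["ee_pos"], round(psi(),1))
print(rimfit(W,(x,y),38,lo,hi,31),circ(W,(x,y),38,lo,hi))
E
python3 look.py 417.8 84 8 30
```

```text
[419.   84.2  64.8] 90.0
(array([417.9,  84.3]), 522, np.float64(13.1)) {'n': 5999, 'mec': [418.0, 84.3, 31.3], 'mean': [416.3, 84.3, 13.9], 'med_z': 13.9}
```

arm_command:
  deltas: [-0.018, 0, -0.8, 0, -1, 0, 0, -0.5, 0, -1, 0, 0, -0.215, 0, -1, 0, 0, 0, 0, -1, 0, 0, 0, 0, 1, 0, 0, 0, 0, 1, 0, 0, 0, 0, 1, 0, 0, 0, 0, 1]

```text
t: 10.0
ee_pos: [417.7, 84.2, 4.9]
ee_rot: [0.001, 0.001, 1.0, 0.0]
contact_force: [-4.5, 2.4, 20.2]
finger_gap: 58.5
finger_force: 59.7
```

arm_command:
  deltas: [0, 0, 0.3, 0, 1, 0, 0, 0.86, 0, 1, 0, 0, 1, 0, 1, 0.4, 0.15, 1, 0, 1, 0.8, 0.4, 1, 0, 1, 0.9, 0.4, 0, 0, 1, 0.9, 0.4, 0, 0, 1, 0.9, 0.4, 0, 0, 1, 0.7, 0.3, 0, 0, 1, 0.3, 0, 0, 0, 1, 0, 0, 0, 0, 1, 0, 0, 0, 0, 1]

```text
t: 11.5
ee_pos: [612.2, 165.4, 170.0]
ee_rot: [-0.0, 0.001, 1.0, -0.0]
contact_force: [0.6, 0.5, -3.3]
finger_gap: 58.3
finger_force: 66.2
```

```bash
cat > held.py <<'E'
from m import *
s,W=wristworld(); z=np.array(robot.sense()["ee_pos"]); print(z.round(1),robot.sense()["finger_gap"])
print("held",rimfit(W,z[:2],36,z[2]+0,z[2]+40,31),"n",circ(W,z[:2],36,z[2]+0,z[2]+40))
E
python3 held.py
```

```text
[612.3 165.5 170.1] 58.381307260314486
held (array([612.1, 165.7]), 1075, np.float64(183.9)) n {'n': 13692, 'mec': [608.5, 165.5, 35.0], 'mean': [609.5, 165.5, 181.5], 'med_z': 178.8}
```

arm_command:
  deltas: [0, 0, -0.7, 0, 1, 0, 0, -0.5, 0, 1, 0, 0, -0.12, 0, 1, 0, 0, -0.04, 0, 1, 0, 0, -0.03, 0, 1, 0, 0, 0, 0, 1, 0, 0, 0, 0, 1]

```text
t: 12.42
ee_pos: [613.6, 166.0, 115.0]
ee_rot: [0.001, 0.001, 1.0, 0.0]
contact_force: [-0.4, -0.5, 0.5]
finger_gap: 58.6
finger_force: 66.7
```

arm_command:
  deltas: [0, 0, -0.03, 0, 1, 0, 0, 0, 0, 1, 0, 0, 0, 0, -1, 0, 0, 0, 0, -1, 0, 0, 0, 0, -1, 0, 0, 0.5, 0, -1, 0, 0, 1, 0, -1, 0, 0, 0.7, 0, -1, 0, 0, 0, 0, -1]

```text
t: 13.55
ee_pos: [614.4, 166.1, 204.8]
ee_rot: [0.003, 0.001, 1.0, 0.001]
contact_force: [0.0, -0.4, -0.6]
finger_gap: 85.4
finger_force: 0.0
```

```bash
python3 look.py 612.6 165.9 118 130
```

```text
[613.6 166.  202.8] 89.9
(array([613.8, 165.4]), 408, np.float64(122.7)) {'n': 4640, 'mec': [613.7, 165.9, 31.3], 'mean': [612.5, 166.0, 123.6], 'med_z': 123.7}
```

arm_command:
  deltas: [-0.21, -1, 0, 0, -1, -0.21, -1, 0, 0, -1, -0.21, -1, 0, 0, -1, -0.21, -1, 0, 0, -1, -0.21, -1, 0, 0, -1, -0.21, -1, 0, 0, -1, -0.21, -1, 0, 0, -1, -0.21, -1, 0, 0, -1, -0.21, -1, -0.5, 0, -1, -0.21, -1, -0.9, 0, -1, -0.24, -1, -1, 0, -1, 0, -0.15, -1, 0, -1]

```text
t: 15.1
ee_pos: [518.3, -282.1, 63.2]
ee_rot: [-0.0, 0.002, 1.0, 0.0]
contact_force: [0.4, 0.3, -0.1]
finger_gap: 85.6
finger_force: 0.0
```

arm_command:
  deltas: [0, 0, 0, 0, -1, 0, 0, 0, 0, -1]

```text
t: 15.35
ee_pos: [520.1, -279.9, 66.2]
ee_rot: [0.0, 0.0, 1.0, -0.0]
contact_force: [-0.3, 0.8, -0.3]
finger_gap: 85.3
finger_force: 0.0
```

```bash
python3 look.py 519.5 -280 8 18;python3 look.py 586 -288 10 28
```

```text
[ 520.4 -279.9   66.7] 90.0
(array([ 518.9, -281.6]), 487, np.float64(12.8)) {'n': 5952, 'mec': [522.8, -281.7, 34.6], 'mean': [517.6, -281.5, 13.8], 'med_z': 13.9}
[ 520.5 -279.9   66.9] 90.0
(array([ 587.7, -289.9]), 460, np.float64(16.5)) {'n': 4924, 'mec': [582.4, -289.9, 35.0], 'mean': [583.2, -289.7, 18.4], 'med_z': 18.8}
```

arm_command:
  deltas: [-0.03, -0.043, -0.8, 0, -1, 0, 0, -0.5, 0, -1, 0, 0, -0.23, 0, -1, 0, 0, 0, 0, -1, 0, 0, 0, 0, 1, 0, 0, 0, 0, 1, 0, 0, 0, 0, 1, 0, 0, 0, 0, 1, 0, 0, 0.3, 0, 1, 0, 0, 0.9, 0, 1, 0, 0, 1, 0, 1, 0, 0.3, 1, 0, 1]

```text
t: 16.95
ee_pos: [518.1, -270.1, 133.7]
ee_rot: [0.0, 0.001, 1.0, -0.0]
contact_force: [0.5, 0.2, -3.0]
finger_gap: 58.5
finger_force: 65.8
```

arm_command:
  deltas: [0.23, 0.8, 1, 0, 1, 0.24, 1, 0.7, 0, 1, 0.24, 1, 0, 0, 1, 0.24, 1, 0, 0, 1, 0.24, 1, 0, 0, 1, 0.24, 1, 0, 0, 1, 0.24, 1, 0, 0, 1, 0.24, 1, 0, 0, 1, 0.24, 1, 0, 0, 1, 0.22, 1, 0, 0, 1, 0, 0.8, 0, 0, 1, 0, 0.29, 0, 0, 1]

```text
t: 18.45
ee_pos: [612.7, 167.3, 200.1]
ee_rot: [-0.0, -0.0, 1.0, 0.0]
contact_force: [-0.1, -0.7, -4.1]
finger_gap: 58.2
finger_force: 65.9
```

arm_command:
  deltas: [0, 0, 0, 0, 1, 0, 0, 0, 0, 1]

```text
t: 18.7
ee_pos: [613.2, 164.7, 200.0]
ee_rot: [-0.0, 0.001, 1.0, -0.0]
contact_force: [0.0, -0.1, -4.5]
finger_gap: 58.6
finger_force: 65.9
```

```bash
python3 held.py
```

```text
[613.2 164.7 200. ] 58.28592462021942
held (array([612.8, 165. ]), 1074, np.float64(213.8)) n {'n': 13606, 'mec': [609.7, 164.6, 35.1], 'mean': [610.6, 164.8, 211.1], 'med_z': 208.4}
```

arm_command:
  deltas: [0, 0.015, -0.8, 0, 1, 0, 0, -0.6, 0, 1, 0, 0, -0.25, 0, 1, 0, 0, -0.08, 0, 1, 0, 0, -0.03, 0, 1, 0, 0, 0, 0, 1, 0, 0, 0, 0, 1]

```text
t: 19.62
ee_pos: [613.6, 166.3, 130.4]
ee_rot: [0.001, 0.001, 1.0, -0.0]
contact_force: [0.2, -1.8, 3.3]
finger_gap: 58.1
finger_force: 66.4
```

arm_command:
  deltas: [0, 0, 0, 0, -1, 0, 0, 0, 0, -1, 0, 0, 0, 0, -1, 0, 0, 0.5, 0, -1, 0, 0, 0.8, 0, -1, 0, 0, 0.46, 0, -1, 0, 0, 0, 0, -1, 0, 0, 0, 0, -1]

```text
t: 20.62
ee_pos: [612.7, 166.3, 199.0]
ee_rot: [-0.001, 0.001, 1.0, -0.0]
contact_force: [-0.6, 0.5, -0.6]
finger_gap: 85.4
finger_force: 0.0
```

```bash
python3 look.py 612.6 165.9 132 146
```

```text
[612.6 166.3 198.8] 89.9
(array([613.8, 166.5]), 427, np.float64(137.0)) {'n': 5555, 'mec': [613.7, 166.5, 31.3], 'mean': [612.2, 166.5, 138.5], 'med_z': 138.7}
```

arm_command:
  deltas: [0, -1, 0, 0, -1, 0, -1, 0, 0, -1, -0.1, -1, 0, 0, -1, -0.1, -1, 0, 0, -1, -0.1, -1, 0, 0, -1, -0.1, -1, 0, 0, -1, -0.1, -1, 0, 0, -1, -0.1, -1, -0.2, 0, -1, -0.05, -1, -0.4, 0, -1, 0, -1, -0.8, 0, -1, 0, -1, -1, 0, -1, 0, -0.41, -0.975, 0, -1]

```text
t: 22.18
ee_pos: [586.3, -291.8, 62.5]
ee_rot: [-0.001, 0.001, 1.0, 0.0]
contact_force: [0.7, 0.6, 0.3]
finger_gap: 85.5
finger_force: 0.0
```

arm_command:
  deltas: [0, 0, 0, 0, -1, 0, 0, 0, 0, -1, 0, 0, 0, 0, -1, 0, 0, 0, 0, -1]

```text
t: 22.68
ee_pos: [587.8, -289.7, 66.2]
ee_rot: [0.001, 0.0, 1.0, -0.0]
contact_force: [-0.2, 0.0, 0.4]
finger_gap: 85.5
finger_force: 0.0
```

```bash
python3 look.py 587 -290 10 28
```

```text
[ 587.6 -289.7   65.9] 90.0
(array([ 587.6, -290. ]), 558, np.float64(17.0)) {'n': 6273, 'mec': [587.9, -290.3, 31.3], 'mean': [585.8, -290.2, 18.7], 'med_z': 19.0}
```

arm_command:
  deltas: [0, -0.005, -0.8, 0, -1, 0, 0, -0.5, 0, -1, 0, 0, -0.22, 0, -1, 0, 0, 0, 0, -1, 0, 0, 0, 0, 1, 0, 0, 0, 0, 1, 0, 0, 0, 0, 1, 0, 0, 0, 0, 1, 0, 0, 0.3, 0, 1, 0, 0, 0.9, 0, 1, 0, 0, 1, 0, 1, 0, 0, 1, 0, 1]

```text
t: 24.22
ee_pos: [586.8, -290.1, 133.7]
ee_rot: [-0.0, 0.001, 1.0, 0.0]
contact_force: [1.2, 0.6, -3.9]
finger_gap: 59.3
finger_force: 66.4
```

arm_command:
  deltas: [0, 0.5, 1, 0, 1, 0.1, 1, 1, 0, 1, 0.1, 1, 0.2, 0, 1, 0.1, 1, 0, 0, 1, 0.1, 1, 0, 0, 1, 0.1, 1, 0, 0, 1, 0.1, 1, 0, 0, 1, 0.04, 1, 0, 0, 1, 0, 1, 0, 0, 1, 0, 1, 0, 0, 1, 0, 1, 0, 0, 1, 0, 0.7, 0, 0, 1]

```text
t: 25.72
ee_pos: [612.2, 159.4, 220.4]
ee_rot: [-0.0, 0.0, 1.0, 0.0]
contact_force: [0.1, -0.7, -4.9]
finger_gap: 59.3
finger_force: 66.7
```

arm_command:
  deltas: [0, 0.2, 0, 0, 1, 0, 0, 0, 0, 1, 0, 0, 0, 0, 1, 0, 0, 0, 0, 1]

```text
t: 26.22
ee_pos: [612.8, 164.9, 220.2]
ee_rot: [0.0, 0.001, 1.0, -0.0]
contact_force: [0.1, 0.3, -3.6]
finger_gap: 59.5
finger_force: 66.7
```

```bash
python3 held.py
```

```text
[612.8 165.  220.2] 59.57124335443637
held (array([612.7, 165.2]), 1186, np.float64(236.6)) n {'n': 14347, 'mec': [609.6, 165.0, 35.1], 'mean': [609.9, 165.0, 235.0], 'med_z': 233.4}
```

arm_command:
  deltas: [0, 0.015, -0.8, 0, 1, 0, 0, -0.7, 0, 1, 0, 0, -0.28, 0, 1, 0, 0, -0.08, 0, 1, 0, 0, -0.025, 0, 1, 0, 0, 0, 0, 1, 0, 0, 0, 0, 1]

```text
t: 27.15
ee_pos: [613.2, 166.4, 145.5]
ee_rot: [0.001, 0.001, 1.0, 0.0]
contact_force: [-0.2, -0.4, -1.9]
finger_gap: 59.0
finger_force: 66.8
```

arm_command:
  deltas: [0, 0, -0.03, 0, 1, 0, 0, 0, 0, 1, 0, 0, 0, 0, -1, 0, 0, 0, 0, -1, 0, 0, 0, 0, -1, 0, 0, 0.5, 0, -1, 0, 0, 0.9, 0, -1, 0, 0, 0.5, 0, -1, 0, 0, 0, 0, -1, 0, 0, 0, 0, -1]

```text
t: 28.4
ee_pos: [612.3, 166.3, 218.3]
ee_rot: [-0.001, 0.001, 1.0, -0.0]
contact_force: [-0.3, -0.7, -0.2]
finger_gap: 85.2
finger_force: 0.0
```

```bash
python3 look.py 612.6 165.9 150 165
python3 - <<'E'
from m import *
s=robot.snapshot("top"); W=world(s); print([ (np.round(r["position"]).tolist(),round(r["score"],2)) for r in robot.recognise("top","weight_1")])
print("block",circ(W,(418,-120),60,62,80),"handle",circ(W,(418,-118),110,80,100),"stack",circ(W,(612,164),45,140,175),"shaft",circ(W,(604,-55),25,70,100))
a=cv2.resize(s["color"][150:280,130:380,::-1],None,fx=3,fy=3,interpolation=cv2.INTER_CUBIC); cv2.imwrite("pics/t2.png",a)
E
```

```text
[612.3 166.3 218.1] 89.9
(array([613.9, 166.2]), 524, np.float64(157.2)) {'n': 5568, 'mec': [613.2, 166.6, 31.2], 'mean': [611.7, 166.5, 158.5], 'med_z': 158.7}
[([738.0, 140.0, 61.0], 0.58)]
block {'n': 69, 'mec': [412.1, -143.0, 33.8], 'mean': [415.8, -125.0, 71.2], 'med_z': 71.3} handle {'n': 26, 'mec': [412.1, -181.2, 8.0], 'mean': [412.1, -181.0, 88.3], 'med_z': 88.8} stack {'n': 22, 'mec': [610.9, 137.7, 12.6], 'mean': [612.2, 136.0, 156.1], 'med_z': 159.2} shaft {'n': 23, 'mec': [606.1, -56.2, 8.3], 'mean': [604.5, -55.2, 82.4], 'med_z': 82.5}
```

View pics/t2.png

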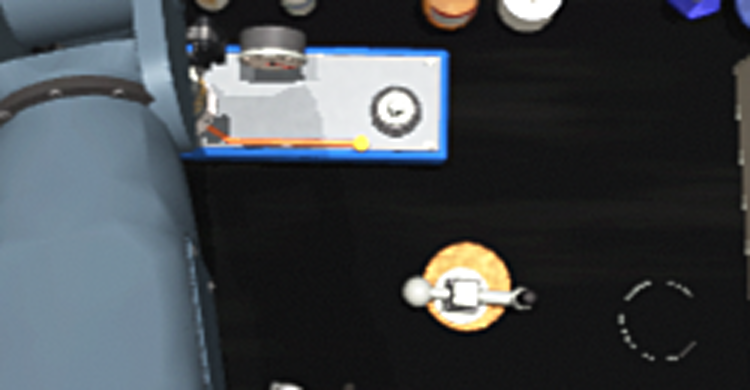

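The stack is complete: all four weights are off the bench, and the crank still sits at (463,293) on its mat. Next I measure the shaft from above.

arm_command:
  deltas: [0, -0.5, 0, 0, -1, 0, -1, 0, 0, -1, 0, -1, 0, 0, -1, -0.1, -1, 0, 0, -1, -0.1, -1, 0, 0, -1, 0, -0.7, -0.5, 0, -1, 0, -0.285, -0.7, 0, -1, 0, 0, 0, 0, -1, 0, 0, 0, 0, -1, 0, 0, 0, 0, -1]

```text
t: 29.8
ee_pos: [605.2, -52.7, 172.7]
ee_rot: [0.001, 0.0, 1.0, -0.0]
contact_force: [-0.5, 1.0, 0.5]
finger_gap: 85.3
finger_force: 0.0
```

```bash
python3 - <<'E'
from m import *
s,W=wristworld(); np.savez("shw.npz",W=W,**s); print(robot.sense()["ee_pos"])
for zl,zh,r in((81,95,14),(64,80,14),(57,64,30)):
    m=(np.hypot(W[...,0]-605,W[...,1]+53)<r)&(W[...,2]>zl)&(W[...,2]<zh); p=W[m][:,:2].astype(np.float32)
    print(zl,len(p),p.mean(0),cv2.minAreaRect(p),np.median(W[m][:,2]))
m=(np.hypot(W[...,0]-605,W[...,1]+53)<30)&(W[...,2]>55); v,u=np.where(m); print(u.min(),u.max(),v.min(),v.max())
c=s["color"][max(0,v.min()-10):v.max()+10,u.min()-10:u.max()+10]; cv2.imwrite("pics/sh2.png",cv2.resize(c[...,::-1],None,fx=5,fy=5,interpolation=cv2.INTER_CUBIC)); print(c.shape)
E
```

```text
[605.17410079 -52.64267114 172.54473456]
81 162 [605.39514  -53.575405] ((605.6700439453125, -53.22205352783203), (10.594636917114258, 10.617003440856934), 18.176374435424805) 83.86401144369658
64 159 [602.4021  -53.51519] ((605.6382446289062, -53.54059982299805), (14.346321105957031, 14.026068687438965), 15.730353355407715) 78.26767982840445
57 742 [602.87494 -53.64874] ((604.9664916992188, -54.14163589477539), (35.150062561035156, 38.38172149658203), 32.50187301635742) 59.85041970909519
134 379 168 383
(226, 265, 3)
```

View pics/sh2.png

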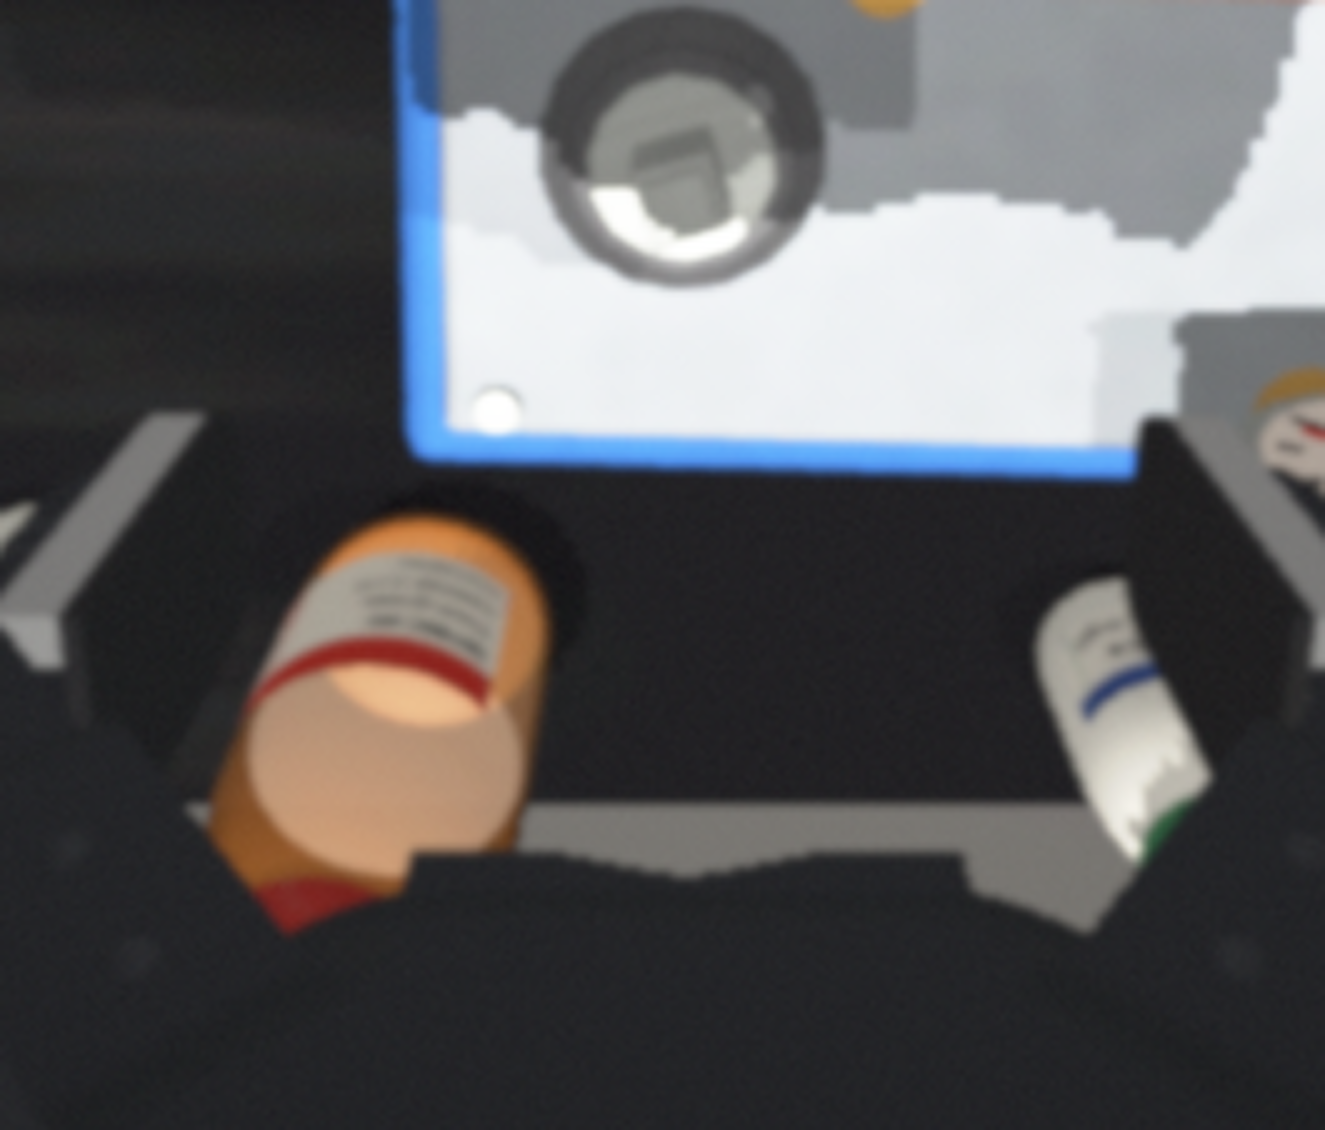

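The shaft is at (605.6,-53.4) and its flats are at about 18°. In the picture the square's edge rises to the right at about 19°, which agrees. Going to the crank and turning the gripper to its flats.

arm_command:
  deltas: [-0.4, -0.1, 0, -1, -1, -0.5, -0.2, 0, -1, -1, -0.5, -0.2, 0, -1, -1, -0.5, -0.2, 0, -1, -1, -0.5, -0.2, 0, -1, -1, -0.5, -0.2, 0, -1, -1, -0.5, -0.2, 0, -1, -1, -0.5, -0.2, 0, -1, -1, -0.5, -0.16, -0.2, -1, -1, -0.3, 0, -0.4, -1, -1, 0, 0, 0, -1, -1, 0, 0, 0, -1, -1]

```text
t: 31.35
ee_pos: [417.0, -119.3, 148.0]
ee_rot: [0.0, 0.589, 0.808, 0.0]
contact_force: [-0.4, 0.8, -0.1]
finger_gap: 85.4
finger_force: 0.0
```

arm_command:
  deltas: [0, 0, 0, -1, -1, 0, 0, 0, -1, -1, 0, 0, 0, -1, -1, 0, 0, 0, -0.72, -1, 0, 0, 0, 0, -1, 0, 0, 0, 0, -1]

```text
t: 32.1
ee_pos: [416.9, -119.3, 147.8]
ee_rot: [0.0, 0.733, 0.68, 0.0]
contact_force: [-0.1, -0.1, 0.5]
finger_gap: 85.1
finger_force: 0.0
```

```bash
cat > crank.py <<'E'
from m import *
s,W=wristworld("ck"); z=np.array(robot.sense()["ee_pos"]); print(z.round(1),psi().round(1))
def seg(zl,zh,c,r):
    m=(np.hypot(W[...,0]-c[0],W[...,1]-c[1])<r)&(W[...,2]>zl)&(W[...,2]<zh); p=W[m][:,:2].astype(np.float32)
    return p, np.median(W[m][:,2]) if len(p) else 0
p,h=seg(64,76,(416,-119),30); b=cv2.minAreaRect(p); print("block",len(p),b,h)
p,h=seg(82,95,(412,-179),35); hd=cv2.minEnclosingCircle(p); print("handle",len(p),hd,h)
d=np.array(hd[0])-np.array(b[0]); print("dir",np.degrees(np.arctan2(d[1],d[0])),np.hypot(*d))
E
python3 crank.py
```

```text
[ 416.9 -119.4  147.7] -4.3
block 904 ((416.82989501953125, -119.44621276855469), (23.317054748535156, 23.781352996826172), 85.19422149658203) 69.66800765174698
handle 341 ((412.147216796875, -179.14837646484375), 8.505475044250488) 88.25658795882597
dir -94.48475440559419 59.88552266913461
```

View pics/ck.png

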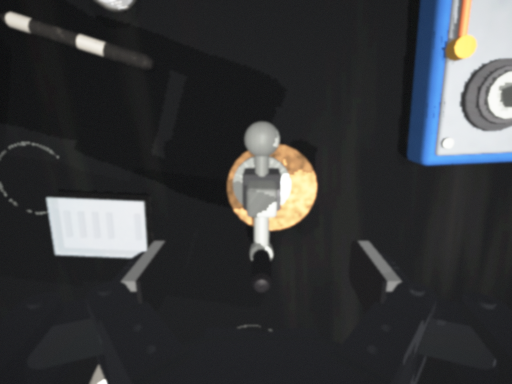

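The gripper is over the block at pixel (262,187), aligned to within 0.2°. Descending and grasping.

arm_command:
  deltas: [0, 0, -0.8, 0, -1, 0, 0, -0.9, 0, -1, 0, 0, -0.66, 0, -1, 0, 0, -0.3, 0, -1, 0, 0, 0, 0, -1, 0, 0, 0, 0, 1, 0, 0, 0, 0, 1, 0, 0, 0, 0, 1, 0, 0, 0, 0, 1, 0, 0, 0, 0, 1]

```text
t: 33.4
ee_pos: [417.1, -119.5, 41.5]
ee_rot: [0.0, 0.734, 0.68, 0.0]
contact_force: [-0.4, 0.4, 6.7]
finger_gap: 23.3
finger_force: 58.7
```

arm_command:
  deltas: [0, 0, 0.2, 0, 1, 0, 0, 0.6, 0, 1, 0, 0, 1, 0, 1, 0, 0, 0.9, 0, 1, 0, 0, 0, 0, 1, 0, 0, 0, 0, 1]

```text
t: 34.15
ee_pos: [416.1, -119.2, 148.3]
ee_rot: [-0.001, 0.734, 0.68, -0.0]
contact_force: [-0.6, 0.1, -5.1]
finger_gap: 23.1
finger_force: 59.8
```

```bash
python3 - <<'E'
from m import *
s,W=wristworld("lift"); z=np.array(robot.sense()["ee_pos"]); print(z.round(1),psi().round(2),robot.sense()["finger_gap"])
c=s["color"].astype(int); m=(c[...,0]-c[...,2]>50)&(W[...,2]<8)&(np.hypot(W[...,0]-430,W[...,1]+120)<70)
p=W[m][:,:2].astype(np.float32); print("mat",len(p),cv2.minEnclosingCircle(p))
for zl,zh,cc,r in((z[2]+20,z[2]+36,z[:2],30),(z[2]+40,z[2]+60,z[:2]+[-4.5,-60],30)):
    m=(np.hypot(W[...,0]-cc[0],W[...,1]-cc[1])<r)&(W[...,2]>zl)&(W[...,2]<zh);p=W[m][:,:2].astype(np.float32); print(len(p),cv2.minAreaRect(p),np.median(W[m][:,2]))
E
```

```text
[ 415.9 -119.1  147.9] -4.38 23.171846529365673
mat 1596 ((427.09417724609375, -127.12852478027344), 46.06496047973633)
3947 ((415.6630859375, -119.36581420898438), (24.79314422607422, 50.52639389038086), 85.546142578125) 176.4191614493078
0 ((0.0, 0.0), (0.0, 0.0), 0.0) nan
  return _methods._mean(a, axis=axis, dtype=dtype,
  ret = ret.dtype.type(ret / rcount)
```

View pics/lift.png

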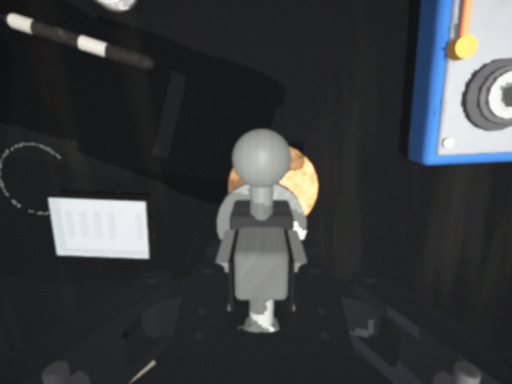

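The crank is held squarely and the mat shows at about (290,185). Carrying it over the shaft with a 22° turn.

arm_command:
  deltas: [0.3, 0.1, 0, 0.3, 1, 0.5, 0.18, 0, 0.4, 1, 0.6, 0.22, 0, 0.5, 1, 0.6, 0.22, 0, 0.5, 1, 0.6, 0.22, 0, 0.5, 1, 0.6, 0.22, 0, 0.5, 1, 0.6, 0.22, 0, 0.5, 1, 0.5, 0.16, 0, 0.5, 1, 0.3, 0.1, 0, 0, 1, 0.11, 0, 0, 0, 1, 0, 0, 0, 0, 1, 0, 0, 0, 0, 1]

```text
t: 35.7
ee_pos: [604.7, -54.0, 149.1]
ee_rot: [-0.0, 0.589, 0.808, -0.0]
contact_force: [0.4, 0.7, -3.9]
finger_gap: 22.8
finger_force: 59.7
```

```bash
python3 - <<'E'
from m import *
st=robot.sense(); print(np.round(st["ee_pos"],1),psi().round(2),st["finger_gap"],np.round(st["contact_force"],1))
E
```

```text
[604.7 -54.  149.1] 17.78 22.797057998445773 [ 0.4  0.7 -3.9]
```

arm_command:
  deltas: [0.02, 0.014, -0.3, 0, 1, 0, 0, -0.25, 0, 1, 0, 0, -0.12, 0, 1, 0, 0, -0.08, 0, 1, 0, 0, -0.08, 0, 1, 0, 0, 0, 0, 1, 0, 0, 0, 0, 1]

```text
t: 36.58
ee_pos: [606.1, -53.3, 116.1]
ee_rot: [0.0, 0.589, 0.808, 0.0]
contact_force: [-0.2, -0.4, -3.7]
finger_gap: 23.1
finger_force: 59.7
```

arm_command:
  deltas: [0, 0, -0.12, 0, 1, 0, 0, -0.12, 0, 1, 0, 0, -0.08, 0, 1, 0, 0, -0.05, 0, 1, 0, 0, 0, 0, 1, 0, 0, 0, 0, 1]

```text
t: 37.33
ee_pos: [606.0, -53.3, 101.2]
ee_rot: [0.0, 0.589, 0.808, 0.0]
contact_force: [0.6, -0.3, -4.2]
finger_gap: 22.9
finger_force: 59.7
```

arm_command:
  deltas: [0, 0, -0.04, 0, 1, 0, 0, 0, 0, 1, 0, 0, 0, 0, 1]

```text
t: 37.7
ee_pos: [606.2, -53.3, 100.5]
ee_rot: [0.0, 0.589, 0.808, 0.0]
contact_force: [-2.7, -0.3, 6.4]
finger_gap: 23.1
finger_force: 61.0
```

It is seated: contact at the commanded seat height. Releasing and going round to the handle with the fingers half open.

arm_command:
  deltas: [0, 0, 0, 0, -1, 0, 0, 0, 0, -1, 0, 0, 0, 0, -1, 0, 0, 0.5, 0, -1, 0, 0, 0.9, 0, -1, 0, 0, 0.5, 1, -1, 0.05, -0.2, 0, 1, 0, 0.1, -0.3, 0, 1, 0, 0.1, -0.3, 0, 1, 0, 0.1, -0.3, 0, 1, 0, 0.1, -0.33, 0, 1, 0, 0, 0, 0, 1, 0]

```text
t: 39.2
ee_pos: [624.1, -111.3, 175.3]
ee_rot: [0.0, 0.259, 0.966, -0.0]
contact_force: [0.8, 0.5, -0.0]
finger_gap: 43.1
finger_force: 0.0
```

arm_command:
  deltas: [0, 0, 0, 1, 0, 0, 0, 0, 1, 0, 0, 0, 0, 1, 0, 0, 0, 0, 1, 0, 0, 0, 0, 1, 0, 0, 0, 0, 0, 0, 0, 0, 0, 0, 0]

```text
t: 40.08
ee_pos: [623.9, -110.5, 175.5]
ee_rot: [-0.0, 0.003, 1.0, 0.0]
contact_force: [-0.1, -0.2, -0.7]
finger_gap: 42.6
finger_force: 0.0
```

```bash
cat > cs.py <<'E'
from m import *
s,W=wristworld("w"); st=robot.sense(); z=np.array(st["ee_pos"]); print(z.round(1),psi().round(1),st["finger_gap"])
def seg(zl,zh,c,r):
    m=(np.hypot(W[...,0]-c[0],W[...,1]-c[1])<r)&(W[...,2]>zl)&(W[...,2]<zh); return W[m]
p=seg(123,136,(606,-53),24); print("block",len(p),cv2.minAreaRect(p[:,:2].astype(np.float32)) if len(p) else 0,np.median(p[:,2]) if len(p) else 0)
p=seg(142,156,(606,-53),85); 
if len(p): print("handle",len(p),cv2.minEnclosingCircle(p[:,:2].astype(np.float32)),np.median(p[:,2]))
E
python3 cs.py
```

```text
[ 623.9 -110.5  175.5] 89.7 42.682417019344996
block 1281 ((606.174560546875, -54.29625701904297), (24.387418746948242, 24.222232818603516), 17.571962356567383) 128.61804645082515
handle 517 ((624.2821655273438, -111.29719543457031), 8.408625602722168) 147.46119135169175
```

arm_command:
  deltas: [0.01, -0.02, -0.7, 0, 0, 0, 0, -0.6, 0, 0, 0, 0, -0.34, 0, 0, 0, 0, 0, 0, 0, 0, 0, 0, 0, 1, 0, 0, 0, 0, 1, 0, 0, 0, 0, 1, 0, 0, 0, 0, 1]

```text
t: 41.12
ee_pos: [625.0, -111.6, 110.8]
ee_rot: [0.001, 0.002, 1.0, -0.0]
contact_force: [0.4, -1.2, 6.0]
finger_gap: 15.3
finger_force: 58.9
```

```bash
python3 - <<'E'
import numpy as np
a0=-72.4; A=np.r_[0,np.cumsum([9]*10+[18]*60)]
P=60*np.c_[np.cos(np.radians(a0-A)),np.sin(np.radians(a0-A))]/40
R=np.round(P-P[0],2); D=np.diff(R,axis=0)
for i in range(0,70,10): print("["+", ".join(f"{x:.2f}, {y:.2f}, 0, 0, 1" for x,y in D[i:i+10])+"]", R[min(i+10,70)])
E
```

```text
[-0.23, -0.05, 0, 0, 1, -0.23, -0.02, 0, 0, 1, -0.24, 0.02, 0, 0, 1, -0.23, 0.06, 0, 0, 1, -0.21, 0.09, 0, 0, 1, -0.20, 0.12, 0, 0, 1, -0.18, 0.16, 0, 0, 1, -0.15, 0.18, 0, 0, 1, -0.12, 0.20, 0, 0, 1, -0.09, 0.22, 0, 0, 1] [-1.88  0.98]
[-0.07, 0.46, 0, 0, 1, 0.07, 0.46, 0, 0, 1, 0.22, 0.42, 0, 0, 1, 0.33, 0.33, 0, 0, 1, 0.42, 0.21, 0, 0, 1, 0.47, 0.07, 0, 0, 1, 0.46, -0.08, 0, 0, 1, 0.42, -0.21, 0, 0, 1, 0.33, -0.34, 0, 0, 1, 0.21, -0.42, 0, 0, 1] [0.98 1.88]
[0.07, -0.46, 0, 0, 1, -0.08, -0.46, 0, 0, 1, -0.22, -0.42, 0, 0, 1, -0.33, -0.33, 0, 0, 1, -0.42, -0.21, 0, 0, 1, -0.46, -0.07, 0, 0, 1, -0.47, 0.08, 0, 0, 1, -0.41, 0.21, 0, 0, 1, -0.33, 0.34, 0, 0, 1, -0.21, 0.42, 0, 0, 1] [-1.88  0.98]
[-0.07, 0.46, 0, 0, 1, 0.07, 0.46, 0, 0, 1, 0.22, 0.42, 0, 0, 1, 0.33, 0.33, 0, 0, 1, 0.42, 0.21, 0, 0, 1, 0.47, 0.07, 0, 0, 1, 0.46, -0.08, 0, 0, 1, 0.42, -0.21, 0, 0, 1, 0.33, -0.34, 0, 0, 1, 0.21, -0.42, 0, 0, 1] [0.98 1.88]
[0.07, -0.46, 0, 0, 1, -0.08, -0.46, 0, 0, 1, -0.22, -0.42, 0, 0, 1, -0.33, -0.33, 0, 0, 1, -0.42, -0.21, 0, 0, 1, -0.46, -0.07, 0, 0, 1, -0.47, 0.08, 0, 0, 1, -0.41, 0.21, 0, 0, 1, -0.33, 0.34, 0, 0, 1, -0.21, 0.42, 0, 0, 1] [-1.88  0.98]
[-0.07, 0.46, 0, 0, 1, 0.07, 0.46, 0, 0, 1, 0.22, 0.42, 0, 0, 1, 0.33, 0.33, 0, 0, 1, 0.42, 0.21, 0, 0, 1, 0.47, 0.07, 0, 0, 1, 0.46, -0.08, 0, 0, 1, 0.42, -0.21, 0, 0, 1, 0.33, -0.34, 0, 0, 1, 0.21, -0.42, 0, 0, 1] [0.98 1.88]
[0.07, -0.46, 0, 0, 1, -0.08, -0.46, 0, 0, 1, -0.22, -0.42, 0, 0, 1, -0.33, -0.33, 0, 0, 1, -0.42, -0.21, 0, 0, 1, -0.46, -0.07, 0, 0, 1, -0.47, 0.08, 0, 0, 1, -0.41, 0.21, 0, 0, 1, -0.33, 0.34, 0, 0, 1, -0.21, 0.42, 0, 0, 1] [-1.88  0.98]
```

arm_command:
  deltas: [-0.23, -0.05, 0, 0, 1, -0.23, -0.02, 0, 0, 1, -0.24, 0.02, 0, 0, 1, -0.23, 0.06, 0, 0, 1, -0.21, 0.09, 0, 0, 1, -0.2, 0.12, 0, 0, 1, -0.18, 0.16, 0, 0, 1, -0.15, 0.18, 0, 0, 1, -0.12, 0.2, 0, 0, 1, -0.09, 0.22, 0, 0, 1]

```text
t: 42.38
ee_pos: [548.5, -72.5, 110.7]
ee_rot: [-0.0, 0.002, 1.0, -0.0]
contact_force: [-5.1, -3.9, 10.5]
finger_gap: 15.3
finger_force: 59.5
```

arm_command:
  deltas: [-0.07, 0.46, 0, 0, 1, 0.07, 0.46, 0, 0, 1, 0.22, 0.42, 0, 0, 1, 0.33, 0.33, 0, 0, 1, 0.42, 0.21, 0, 0, 1, 0.47, 0.07, 0, 0, 1, 0.46, -0.08, 0, 0, 1, 0.42, -0.21, 0, 0, 1, 0.33, -0.34, 0, 0, 1, 0.21, -0.42, 0, 0, 1]

```text
t: 43.62
ee_pos: [664.4, -35.9, 110.6]
ee_rot: [0.001, 0.001, 1.0, 0.0]
contact_force: [-2.7, 0.9, 3.9]
finger_gap: 15.5
finger_force: 59.0
```

arm_command:
  deltas: [0.07, -0.46, 0, 0, 1, -0.08, -0.46, 0, 0, 1, -0.22, -0.42, 0, 0, 1, -0.33, -0.33, 0, 0, 1, -0.42, -0.21, 0, 0, 1, -0.46, -0.07, 0, 0, 1, -0.47, 0.08, 0, 0, 1, -0.41, 0.21, 0, 0, 1, -0.33, 0.34, 0, 0, 1, -0.21, 0.42, 0, 0, 1]

```text
t: 44.88
ee_pos: [548.6, -72.5, 110.8]
ee_rot: [0.0, 0.002, 1.0, -0.001]
contact_force: [2.1, -1.5, 3.1]
finger_gap: 15.3
finger_force: 59.2
```

```bash
python3 - <<'E'
from m import *
s=robot.snapshot("top"); W=world(s)
print("stack",circ(W,(612.4,164.7),36,130,185)); s=robot.snapshot("scene"); W=world(s); print("stack",circ(W,(612.4,164.7),33,150,185)); save("sc2",s)
E
```

```text
stack {'n': 429, 'mec': [613.3, 163.9, 31.3], 'mean': [611.0, 162.0, 162.6], 'med_z': 164.7}
stack {'n': 416, 'mec': [613.8, 166.5, 31.5], 'mean': [613.0, 171.7, 164.9], 'med_z': 166.3}
```

The stack has risen 5 mm after 1¼ turns, as expected. Two more turns.

arm_command:
  deltas: [-0.07, 0.46, 0, 0, 1, 0.07, 0.46, 0, 0, 1, 0.22, 0.42, 0, 0, 1, 0.33, 0.33, 0, 0, 1, 0.42, 0.21, 0, 0, 1, 0.47, 0.07, 0, 0, 1, 0.46, -0.08, 0, 0, 1, 0.42, -0.21, 0, 0, 1, 0.33, -0.34, 0, 0, 1, 0.21, -0.42, 0, 0, 1]

```text
t: 46.22
ee_pos: [664.3, -35.9, 110.6]
ee_rot: [0.001, 0.001, 1.0, 0.0]
contact_force: [-2.9, 1.0, 4.2]
finger_gap: 15.4
finger_force: 59.3
```

arm_command:
  deltas: [0.07, -0.46, 0, 0, 1, -0.08, -0.46, 0, 0, 1, -0.22, -0.42, 0, 0, 1, -0.33, -0.33, 0, 0, 1, -0.42, -0.21, 0, 0, 1, -0.46, -0.07, 0, 0, 1, -0.47, 0.08, 0, 0, 1, -0.41, 0.21, 0, 0, 1, -0.33, 0.34, 0, 0, 1, -0.21, 0.42, 0, 0, 1]

```text
t: 47.48
ee_pos: [548.7, -72.3, 110.7]
ee_rot: [0.0, 0.002, 1.0, -0.0]
contact_force: [3.5, -0.6, 2.8]
finger_gap: 15.4
finger_force: 59.4
```

arm_command:
  deltas: [-0.07, 0.46, 0, 0, 1, 0.07, 0.46, 0, 0, 1, 0.22, 0.42, 0, 0, 1, 0.33, 0.33, 0, 0, 1, 0.42, 0.21, 0, 0, 1, 0.47, 0.07, 0, 0, 1, 0.46, -0.08, 0, 0, 1, 0.42, -0.21, 0, 0, 1, 0.33, -0.34, 0, 0, 1, 0.21, -0.42, 0, 0, 1]

```text
t: 48.72
ee_pos: [664.2, -35.8, 110.5]
ee_rot: [0.0, 0.001, 1.0, 0.0]
contact_force: [-2.9, 0.8, 5.3]
finger_gap: 15.2
finger_force: 59.5
```

arm_command:
  deltas: [0.07, -0.46, 0, 0, 1, -0.08, -0.46, 0, 0, 1, -0.22, -0.42, 0, 0, 1, -0.33, -0.33, 0, 0, 1, -0.42, -0.21, 0, 0, 1, -0.46, -0.07, 0, 0, 1, -0.47, 0.08, 0, 0, 1, -0.41, 0.21, 0, 0, 1, -0.33, 0.34, 0, 0, 1, -0.21, 0.42, 0, 0, 1, 0, 0, 0, 0, 1, 0, 0, 0, 0, 1]

```text
t: 50.22
ee_pos: [548.7, -71.8, 110.6]
ee_rot: [-0.0, 0.001, 1.0, -0.0]
contact_force: [-6.1, -0.7, 11.2]
finger_gap: 15.1
finger_force: 60.3
```

```bash
python3 - <<'E'
from m import *
s=robot.snapshot("top"); W=world(s)
print("stack",circ(W,(612.4,164.7),36,130,195)); s=robot.snapshot("scene"); W=world(s); print("stack",circ(W,(612.4,164.7),33,150,195)); save("sc2",s)
E
```

```text
stack {'n': 455, 'mec': [613.4, 164.3, 31.4], 'mean': [610.0, 161.6, 168.7], 'med_z': 172.4}
stack {'n': 461, 'mec': [614.4, 166.2, 31.7], 'mean': [612.4, 173.4, 171.0], 'med_z': 174.1}
```

Rise is about 13 mm, mid-green. Letting go of the handle and going above the block.

arm_command:
  deltas: [0, 0, 0, 0, 0, 0, 0, 0, 0, 0, 0, 0, 0.4, 0, 0, 0, 0, 0.8, 0, 0, 0, 0, 0.43, 0.5, 0, 0.3, 0.1, 0, 0.5, -1, 0.5, 0.15, 0, 0.7, -1, 0.43, 0.15, 0, 0.7, -1, 0.2, 0.05, 0, 0.58, -1, 0, 0, 0, 0, -1, 0, 0, 0, 0, -1, 0, 0, 0, 0, -1]

```text
t: 51.82
ee_pos: [606.1, -54.2, 175.4]
ee_rot: [0.0, -0.153, 0.988, -0.0]
contact_force: [0.1, -0.0, 0.9]
finger_gap: 85.4
finger_force: 0.0
```

```bash
python3 cs.py
```

```text
[606.1 -54.2 175.3] 107.6 85.26700224534106
block 1171 ((605.6564331054688, -53.92708969116211), (23.64617156982422, 23.460168838500977), 18.246604919433594) 128.6117127234059
handle 665 ((548.7919311523438, -71.82108306884766), 8.325797080993652) 147.52689487165043
```

arm_command:
  deltas: [-0.01, 0, -0.7, 0.1, -1, 0, 0, -0.8, 0, -1, 0, 0, -0.365, 0, -1, 0, 0, 0, 0, -1, 0, 0, 0, 0, 1, 0, 0, 0, 0, 1, 0, 0, 0, 0, 1, 0, 0, 0, 0, 1, 0, 0, 0, 0, 1]

```text
t: 53.0
ee_pos: [606.1, -53.9, 101.1]
ee_rot: [0.0, -0.159, 0.987, -0.0]
contact_force: [-1.8, 1.1, 5.9]
finger_gap: 23.2
finger_force: 59.1
```

arm_command:
  deltas: [0, 0, 0.1, 0, 1, 0, 0, 0.2, 0, 1, 0, 0, 0.3, 0, 1, 0, 0, 0.4, 0, 1, 0, 0, 0.4, 0, 1, 0, 0, 0.2, 0, 1, 0, 0, 0, 0, 1]

```text
t: 53.88
ee_pos: [606.1, -54.1, 165.2]
ee_rot: [0.0, -0.159, 0.987, -0.0]
contact_force: [0.1, -0.3, -3.5]
finger_gap: 23.1
finger_force: 59.6
```

```bash
python3 - <<'E'
from m import *
s=robot.snapshot("top"); c=s["color"].astype(int); W=world(s); np.savez("t3.npz",**s)
m=(c[...,0]-c[...,2]>50)&(W[...,2]<8)&(np.hypot(W[...,0]-430,W[...,1]+120)<90)
p=W[m][:,:2].astype(np.float32); print("mat",len(p),p.mean(0),cv2.minEnclosingCircle(p))
m=(np.hypot(W[...,0]-430,W[...,1]+122)<42); print(np.percentile(W[m][:,2],[1,50,99]))
print("stack",circ(W,(612.4,164.7),36,130,195))
E
```

```text
mat 194 [ 426.51108 -155.76666] ((428.35015869140625, -144.81398010253906), 42.55225372314453)
[ -1.48139792   3.80907002 590.58052104]
stack {'n': 457, 'mec': [613.4, 163.7, 31.6], 'mean': [610.1, 161.5, 168.5], 'med_z': 172.3}
```

```bash
python3 - <<'E'
from m import *
for n in("top","scene"):
    s=dict(np.load(n+".npz")); c=s["color"].astype(int); W=world(s)
    m=(c[...,0]-c[...,2]>50)&(W[...,2]<8)&(np.hypot(W[...,0]-430,W[...,1]+120)<60)
    p=W[m][:,:2].astype(np.float32); print("mat",len(p),p.mean(0),cv2.minEnclosingCircle(p))
E
```

```text
mat 356 [ 434.7051  -131.04507] ((426.7468566894531, -127.77477264404297), 46.78411102294922)
mat 182 [ 440.4287  -121.72708] ((427.1055908203125, -126.85707092285156), 47.68949508666992)
```

arm_command:
  deltas: [-0.3, -0.1, 0, 0, 1, -0.6, -0.25, 0, 0, 1, -0.7, -0.3, 0, 0, 1, -0.7, -0.3, 0, 0, 1, -0.7, -0.3, 0, 0, 1, -0.7, -0.3, -0.2, 0, 1, -0.5, -0.25, -0.5, 0, 1, -0.27, 0, -0.8, 0, 1, 0, 0, -0.8, 0, 1, 0, 0, -0.45, 0, 1, 0, 0, 0, 0, 1, 0, 0, 0, 0, 1]

```text
t: 55.42
ee_pos: [427.2, -126.2, 55.1]
ee_rot: [0.0, -0.159, 0.987, -0.0]
contact_force: [0.1, -0.5, -3.4]
finger_gap: 23.2
finger_force: 59.4
```

arm_command:
  deltas: [0, 0, -0.15, 0, 1, 0, 0, -0.1, 0, 1, 0, 0, -0.05, 0, 1, 0, 0, 0, 0, 1, 0, 0, 0, 0, 1]

```text
t: 56.05
ee_pos: [427.2, -126.1, 42.5]
ee_rot: [0.0, -0.159, 0.987, -0.0]
contact_force: [-1.0, -0.3, -3.5]
finger_gap: 22.7
finger_force: 59.6
```

arm_command:
  deltas: [0, 0, -0.03, 0, 1, 0, 0, -0.02, 0, 1, 0, 0, 0, 0, 1, 0, 0, 0, 0, 1]

```text
t: 56.55
ee_pos: [427.3, -126.0, 42.1]
ee_rot: [0.0, -0.159, 0.987, -0.0]
contact_force: [-9.1, 4.8, 30.4]
finger_gap: 23.2
finger_force: 64.3
```

arm_command:
  deltas: [0, 0, 0.03, 0, 1, 0, 0, 0, 0, 1, 0, 0, 0, 0, -1, 0, 0, 0, 0, -1, 0, 0, 0, 0, -1, 0, 0, 0.5, 0, -1, 0, 0, 1, 0, -1, 0, 0, 1, 0, -1, 0, 0, 0.2, 0, -1, 0, 0, 0, 0, -1, 0, 0, 0, 0, -1]

```text
t: 57.92
ee_pos: [426.5, -125.8, 148.5]
ee_rot: [-0.001, -0.159, 0.987, 0.001]
contact_force: [0.4, -0.2, -0.6]
finger_gap: 85.2
finger_force: 0.0
```

```bash
python3 - <<'E'
from m import *
s,W=wristworld("fin"); z=np.array(robot.sense()["ee_pos"]); print(z.round(1))
m=(np.hypot(W[...,0]-427,W[...,1]+126)<24)&(W[...,2]>64)&(W[...,2]<76); p=W[m]; print("block",len(p),cv2.minAreaRect(p[:,:2].astype(np.float32)),np.median(p[:,2]),np.linalg.lstsq(np.c_[p[:,:2],np.ones(len(p))],p[:,2],rcond=None)[0][:2])
c=s["color"].astype(int); m=(c[...,0]-c[...,2]>50)&(W[...,2]<8)&(np.hypot(W[...,0]-430,W[...,1]+120)<70)
print("mat",cv2.minEnclosingCircle(W[m][:,:2].astype(np.float32)))
for n in("top","scene"):
    t=robot.snapshot(n); V=world(t); print("stack",circ(V,(612.4,164.7),33,150,195))
a=cv2.resize(t["color"][140:300,170:350,::-1],None,fx=3,fy=3,interpolation=cv2.INTER_CUBIC); b=cv2.resize(s["color"][...,::-1],(0,0),fx=.5,fy=.5)
o=np.zeros((480,800,3),np.uint8); o[:,:540]=a; o[:192,544:800]=b; cv2.imwrite("pics/final.png",o)
E
```

```text
[ 426.6 -125.8  148.6]
block 905 ((426.8002014160156, -125.85002136230469), (23.74059295654297, 23.8326416015625), 17.401222229003906) 69.65068898620814 [0.04070516 0.01338568]
mat ((427.58270263671875, -126.59161376953125), 46.84913635253906)
stack {'n': 412, 'mec': [613.6, 164.7, 31.4], 'mean': [611.6, 162.8, 171.9], 'med_z': 172.7}
stack {'n': 454, 'mec': [614.1, 166.8, 31.6], 'mean': [612.4, 173.2, 171.1], 'med_z': 174.1}
```

View pics/final.png

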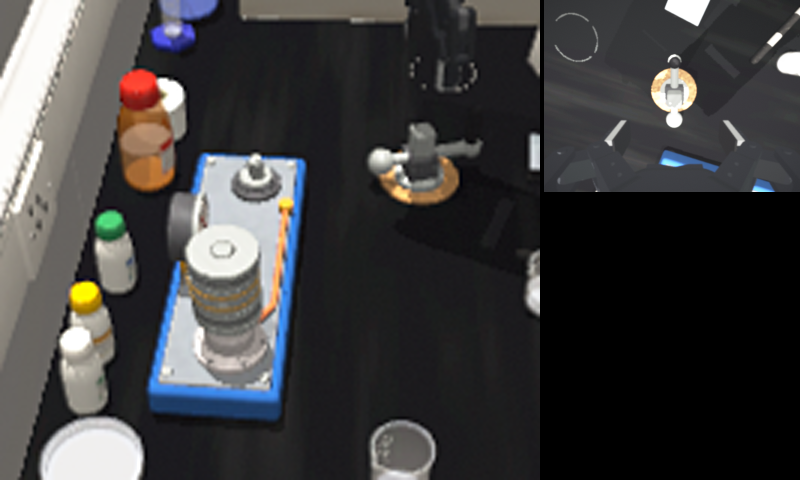

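The final picture shows a neat stack on the risen plate (225,280), the crank upright on its mat (420,170), and the bottles and beaker in place. Handing in.

```bash
python3 -c "
from bench import robot
print(robot.finish_job())"
```

```text
the job is handed in; nothing more can be done
None
```

I handed the job in (no verdict came back): all four weights are stacked centred on the plate, the piston is up about 13 mm on the green band, the crank is back upright on its mat, and the bottles, roll and beaker were left alone.

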